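Put the cleaned objectives back in reverse order

ROBOT

A 6-joint arm with a two-finger parallel gripper is mounted at the origin on a cart in front of the work surface, level with it; the furniture and walls round the work are solid. World frame = base frame: x ahead of the robot, y to its left, z up, the work surface at z = 0. Lengths are in m, angles in rad, forces in N, time in s.
With the tool pointing down it reaches from about 0.4 to 0.925 m from the base axis. Payload 3.4 kg.
Tool frame: the origin (TCP) lies between the finger pads; the fingertips stand ctrl.nose_length ahead of it and the grasp point (between the pads) lies 3 mm ahead of it (ctrl.nose_length is the distance from the TCP to the fingertips, in m); z points along the fingers, y is the line along which they close (so a half turn about z gives the same grasp; the last joint's range is limited). The gripper opens to 85 mm and grips with 20 to 120 N. Pads are 22 mm wide; open, the fingers measure 114 mm over their backs; the gripper's body (76 mm by 85 mm) begins 54 mm behind the grasp point. The pads swing forward as they close: fully open they stand 13 mm farther back than shut.
Start: joints at [1.111, 0.307, 1.506, -0, 1.328, -0.073], TCP at [0.217, 0.533, 0.253] pointing down, gripper open.
Joint ranges: [-3.12, 3.12], [-1.05, 2.28], [0.14, 2.33], [-1.42, 4.57], [0.1, 2.73], [-2.68, 2.68]. Speed limits (rad/s): [2.57, 2.57, 3.14, 3.14, 3.14, 3.14].

INTERFACE

Orientations are given as a unit quaternion [x, y, z, w].
In Python, from plant import ctrl, viewer, hand_in gives the robot as it stands. The module is installed in compiled form; this text tells all that it offers.
- The arm moves only by the tool step_arm, never from a script. Its argument "deltas" is a list of rows, each a list of 2 entries, a list of its own where there are three numbers: the shift along the tool's x, y, z in units of 1 m (1.0 is 1 m), then the turn about the tool's z in units of 0.5 rad (1.0 is 0.5 rad). A call has 1 to 12 rows; each row is the pose to reach, as a shift and turn from the pose commanded when the call began, along the tool's axes at that moment; what a row does not reach only later rows make up. A row lasts 1/8 s, in which the tool goes at most 62.5 mm and 10.7 degrees, less where a joint would pass 70% of its speed; a pose out of reach is approached as far as the arm can. A call with a number of a shift or a turn outside -1 to 1 is refused whole. A call with a gripper value outside its range is refused whole. "jaw" is the opening, from 0 (shut) to 1 (fully open), set as the call begins (left out, the last holds). The fingers move at their own pace and stop on an object; "force" is the grip in N (left out, the last holds). Time passes only in rows, so rows that repeat a pose let the fingers close. It gives the time, the measured TCP pose, the force, the opening and the grip force at its end, in the units of the state.
- ctrl.get_state(): the state, without advancing time (a new reading comes with each control period).
- viewer.grab_frame(name): name is "scene" or "side" or "wrist"; returns a dict with "img" (400x640x3 uint8, red, green, blue), "range_z" (400x640 float32, m along the optical axis (not along the pixel's ray), 0 where there is no reading), "camera_matrix" (3x3 intrinsics, pixels), "extrinsics" (4x4, takes a point from camera to world coordinates). Camera axes: x right, y down, z forward; pixel columns grow to the right and rows downward; lengths in m; the calibration is good to about 2 mm. A picture is of the moment at which its call begins.
- hand_in(): hands the job in; it is judged then, once.
The state is a dict: "time_s": time; "qpos": joint angles; "joint_vel": joint speeds; "joint_efforts": joint torques, N m; "tcp_pos": TCP position; "eef_rot": TCP orientation; "contact_force": force on the tool from outside, world axes, zero at the start; "moment": the same for the moment, N m; "opening": finger opening in m; "finger_force": force on a finger pad.
Only numpy, scipy, OpenCV 4.12 (cv2) and the standard library are available. Lean on these libraries where they do the work, as an engineer would, in place of code of your own. Each camera call takes 0.05 s, during which the arm holds its last target. There are 200 camera calls.

TASK

The four cleaned microscope objectives stand in a row in the rubber cups of the metal cleaning tray, on the other side of a tall microscope from the wooden storage rack. Move them into the four wells of the rack in reverse order, seen from the robot: the one at the left end of the tray goes into the well at the right end of the rack, the next one into the next well, and so on, so that the one at the tray's right end comes to the left end. Each must stand upright, nose up, on the floor of its own well.

Things in the scene. Friction and masses are not known exactly. Their poses are not given: they have to be found in the camera images.
- mid_stout (a point): Loose metal microscope objective: short and stout: barrel 36 mm in diameter from 6 to 45 mm above its foot, then a flat nose 28 mm in diameter; foot 32 mm; 50 mm tall. Stands nose up in a cup of the tray. Point: on its axis, half-way up (25 mm over the foot); z up. Grip the barrel about 34 mm above the foot, to keep the fingers clear of the rims.
- mid_cone (a point): Loose metal microscope objective: it has a conical nose: straight barrel 30 mm in diameter from its foot up to 44 mm, then a cone narrowing to 14 mm; 58 mm tall. Stands nose up in a cup of the tray. Point: on its axis, half-way up (29 mm over the foot); z up. Grip the barrel about 34 mm above the foot, to keep the fingers clear of the rims.
- mid_collar (a point): Loose metal microscope objective: it has a wide ribbed ring low down, 38 mm in diameter from 7 to 17 mm above its foot, barrel 28 mm in diameter from 18 to 48 mm, then a stepped nose 20 mm in diameter; foot 28 mm; 64 mm tall. Stands nose up in a cup of the tray. Point: on its axis, half-way up (32 mm over the foot); z up. Grip the barrel about 34 mm above the foot, to keep the fingers clear of the rims.
- mid_slim (a point): Loose metal microscope objective: tall and slim: foot 30 mm in diameter and 8 mm high, barrel 24 mm in diameter from 9 to 48 mm above its foot, then a thin nose 12 mm in diameter; 72 mm tall. Stands nose up in a cup of the tray. Point: on its axis, half-way up (36 mm over the foot); z up. Grip the barrel about 34 mm above the foot, to keep the fingers clear of the rims.
- cup_stout: Black rubber cup fixed on the tray, 53 mm across, 8 mm high, like the other three. At the start objective stout stands in it; the cup stays, so it shows where that objective stood. Opening 48 mm across, inner floor 3 mm above the origin, rim 5 mm above that floor. Origin: centre of its underside, 5 mm above the worktop.
- cup_cone: Black rubber cup fixed on the tray, 53 mm across, 8 mm high, like the other three. At the start objective cone stands in it; the cup stays, so it shows where that objective stood. Opening 48 mm across, inner floor 3 mm above the origin, rim 5 mm above that floor. Origin: centre of its underside, 5 mm above the worktop.
- cup_collar: Black rubber cup fixed on the tray, 53 mm across, 8 mm high, like the other three. At the start objective collar stands in it; the cup stays, so it shows where that objective stood. Opening 48 mm across, inner floor 3 mm above the origin, rim 5 mm above that floor. Origin: centre of its underside, 5 mm above the worktop.
- cup_slim: Black rubber cup fixed on the tray, 53 mm across, 8 mm high, like the other three. At the start objective slim stands in it; the cup stays, so it shows where that objective stood. Opening 48 mm across, inner floor 3 mm above the origin, rim 5 mm above that floor. Origin: centre of its underside, 5 mm above the worktop.
- cleaning_tray: Low, fixed aluminium tray, 78 x 262 mm, 8 mm high; the cups stand on it in a row at x = 0, y = -93, -31, 31, 93 mm. Origin: centre of its underside, on the worktop. +y: left end as the robot sees it; x: away from the robot. Between tray and rack is a fixed microscope, 0.52 m tall, at world x over 0.50 m, y -0.07 to 0.17 m; another at x over 0.48, y over 0.45 m. Pass in front of them.
- storage_rack: Fixed wooden block, 80 x 262 x 14 mm, with four round wells in one row along its y axis, centres at x = 0, y = -93, -31, +31 and +93 mm, each 48 mm across and 5 mm deep (floor 9 mm above the origin); empty at the start. Origin: centre of its underside, on the worktop. +y is the left end of the row as the robot sees it, x points away from the robot across the row.

How it is judged:
By the outcome, as a careful person would: the job done as asked, in the order asked, and still so for the second after the job is handed in, with the robot touching nothing.
It also fails if it takes over 120 s, if anything falls off the work surface, if the arm or the gripper's body presses on something with over 40 N, if the wrist force passes 120 N, or if a joint passes its speed limit or range.

## Working session

There is one attempt and no reset: what is moved stays moved. The work goes in short steps, Python scripts to look and compute and a tool call to move; the robot and the scene stay as the last step left them, time stands still between calls to the robot, and variables do not carry over. Pictures are saved under pics/ and viewed, at most 14 in all, crops included, and the job is handed in when it is done.

Besides the shell and the picture viewer there is one more tool, called after ">>>" in YAML: its name, and indented under it one key for each argument. step_arm: Moves the arm, as the interface text tells. Its arguments: {"type":"object","properties":{"deltas":{"type":"array"},"jaw":{"type":"number"},"force":{"type":"number"}},"required":["deltas"]}

```bash
mkdir -p pics; python3 - <<'E'
from plant import ctrl, viewer
import cv2, numpy as np
s=ctrl.get_state(); print(s, ctrl.nose_length)
for n in ["scene","side"]:
    f=viewer.grab_frame(n); cv2.imwrite(f"pics/{n}0.png",f["img"][:,:,::-1]); np.savez(f"pics/{n}0.npz",**f)
    print(n,f["extrinsics"].round(3).tolist(),f["camera_matrix"].tolist())
E
```

```text
{'time_s': 0.0, 'qpos': array([ 1.11051831e+00,  3.07590005e-01,  1.50767945e+00, -2.07764670e-05,
        1.32838792e+00, -7.34987143e-02]), 'joint_vel': array([ 1.63398726e-03,  1.66763423e-03,  2.71229745e-03, -5.35105942e-06,
       -1.72538555e-03,  5.80798445e-04]), 'joint_efforts': array([ 5.99574887e-04, -4.57538188e+01, -2.51908672e+01,  2.89095033e-04,
        1.33516610e-02,  1.99321067e-05]), 'tcp_pos': array([0.21663253, 0.53192666, 0.25236896]), 'eef_rot': array([ 1.92183895e-01,  9.81358387e-01, -9.98471161e-04, -2.62541066e-04]), 'contact_force': array([-0.27792187,  0.5870021 , -0.50168216]), 'moment': array([-0.00994727,  0.05179007,  0.00514984]), 'finger_force': 0.0, 'opening': 0.08553992062641066} 0.022
scene [[0.853, -0.288, 0.435, -0.151], [-0.521, -0.475, 0.709, -1.024], [0.003, -0.831, -0.556, 0.893], [0.0, 0.0, 0.0, 1.0]] [[462.29061593929293, 0.0, 317.73845574777164], [0.0, 462.29061593929293, 200.39788463234063], [0.0, 0.0, 1.0]]
side [[0.876, -0.243, 0.416, -0.078], [-0.482, -0.439, 0.759, -0.974], [-0.002, -0.865, -0.502, 0.724], [0.0, 0.0, 0.0, 1.0]] [[513.017017322359, 0.0, 318.5506546977103], [0.0, 513.017017322359, 195.64142523788226], [0.0, 0.0, 1.0]]
```

View pics/scene0.png

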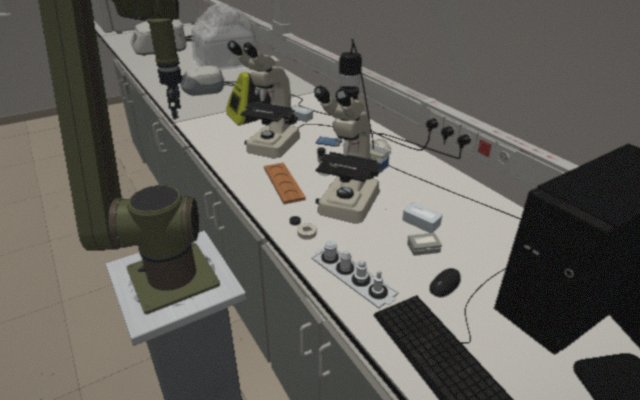

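View pics/side0.png

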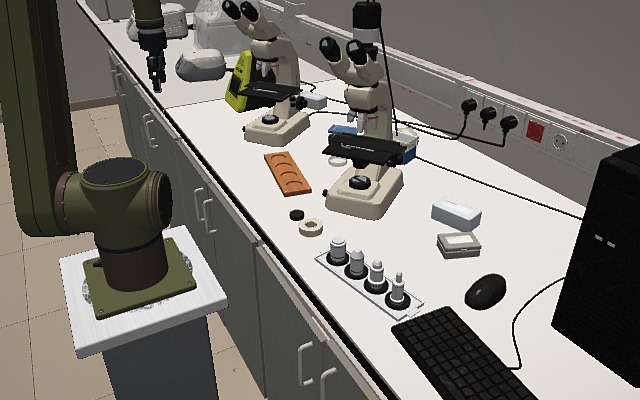

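The two views agree. The orange rack is at about scene (285,182), with the tray at (355,277). The objectives run stout, cone, collar, slim from left to right (scene (331,252), (345,262), (361,272), (378,286)). A microscope stands between tray and rack.

```bash
cat > h.py <<'E'
import numpy as np, cv2
def cast(f,uv,z):
    uv=np.atleast_2d(np.asarray(uv,float)); K=f["camera_matrix"];T=f["extrinsics"]
    d=np.c_[uv,np.ones(len(uv))]@np.linalg.inv(K).T@T[:3,:3].T
    o=T[:3,3]; return o+d*((z-o[2])/d[:,2])[:,None]
def orange(img):
    h=cv2.cvtColor(img,cv2.COLOR_RGB2HSV)
    m=cv2.inRange(h,(3,110,60),(20,255,255))
    return biggest(m)
def biggest(m):
    n,l,st,_=cv2.connectedComponentsWithStats(m); return (l==1+np.argmax(st[1:,4])).astype(np.uint8)
def rect(f,m,z):
    c=max(cv2.findContours(m,cv2.RETR_EXTERNAL,cv2.CHAIN_APPROX_NONE)[0],key=len)[:,0]
    p=cast(f,c,z)[:,:2].astype(np.float32); return cv2.minAreaRect(p*1000)
def world(f):
    v,u=np.mgrid[:400,:640]; z=f["range_z"]; K=f["camera_matrix"];T=f["extrinsics"]
    p=np.stack([(u-K[0,2])*z/K[0,0],(v-K[1,2])*z/K[1,1],z],-1)@T[:3,:3].T+T[:3,3]
    p[z==0]=np.nan; return p
E
python3 - <<'E'
from h import *
for n in ["scene","side"]:
    f=dict(np.load(f"pics/{n}0.npz")); m=orange(f["img"]); print(n,"rack",rect(f,m,.014))
    roi=np.zeros((400,640),np.uint8)
    if n=="scene": roi[240:305,310:397]=1
    else: roi[235:312,317:412]=1
    g=f["img"].max(2); d=((g<60)&(roi>0)).astype(np.uint8)
    k,l,st,c=cv2.connectedComponentsWithStats(d)
    for i in range(1,k):
        if st[i,4]>40: print(" cup",st[i],c[i].round(1),cast(f,c[i],.013)[0].round(3))
    P=world(f); ok=(roi>0)&(P[...,2]>.045)&(P[...,2]<.09)
    k,l,st,c=cv2.connectedComponentsWithStats(ok.astype(np.uint8))
    for i in range(1,k):
        if st[i,4]>8: print(" obj",st[i],np.nanmedian(P[l==i],0).round(3),np.nanmax(P[l==i][:,2]).round(3))
E
```

```text
scene rack ((494.151611328125, 268.9638671875), (265.36767578125, 77.02273559570312), 79.0866470336914)
 cup [322 254  16   9  57] [330.1 259. ] [ 0.409 -0.179  0.013]
 cup [337 264  16  10  66] [344.5 269.4] [ 0.42  -0.237  0.013]
 cup [353 276  17  10  79] [360.5 281.5] [ 0.43  -0.3    0.013]
 cup [310 286  16  19  73] [316.7 296. ] [ 0.3   -0.284  0.013]
 cup [370 286  17  12  86] [378.5 293.6] [ 0.444 -0.361  0.013]
 obj [324 241  12  12 107] [ 0.412 -0.171  0.056] 0.062
 obj [340 251  11  11  87] [ 0.423 -0.234  0.058] 0.071
 obj [356 260  11  13 107] [ 0.433 -0.293  0.059] 0.077
 obj [374 270   9  15  92] [ 0.445 -0.352  0.058] 0.081
side rack ((494.1539001464844, 272.2162170410156), (283.41949462890625, 83.85424041748047), 79.01004791259766)
 cup [326 252  23  14 155] [337.3 259.9] [ 0.409 -0.175  0.013]
 cup [344 264  24  16 176] [355.6 272.9] [ 0.42  -0.234  0.013]
 cup [364 279  25  15 194] [375.5 287.6] [ 0.431 -0.296  0.013]
 cup [385 292  26  18 238] [397.5 302.2] [ 0.444 -0.355  0.013]
 cup [317 300  10  12  65] [320.2 307.1] [ 0.3   -0.292  0.013]
 obj [330 236  16  14 180] [ 0.412 -0.17   0.057] 0.064
 obj [350 248  14  15 161] [ 0.422 -0.233  0.058] 0.07
 obj [370 259  14  18 183] [ 0.434 -0.292  0.06 ] 0.078
 obj [392 271  12  21 172] [ 0.444 -0.35   0.06 ] 0.083
```

```bash
cat >> h.py <<'E'
from scipy.spatial.transform import Rotation as Ro
def plan(s,p,yaw,n=None):
    """shift in tool axes and turn (units .5 rad) so TCP at p, tool y (closing line) at world angle yaw mod pi"""
    R=Ro.from_quat(s["eef_rot"]).as_matrix(); d=R.T@(np.array(p)-s["tcp_pos"])
    cur=np.arctan2(R[1,1],R[0,1]); t=(cur-yaw+np.pi/2)%np.pi-np.pi/2
    print("shift",d.round(4).tolist(),"turn",round(t/.5,3),"R",R[:2,:2].round(3).tolist())
E
python3 - <<'E'
from h import *
from plant import ctrl,viewer
s=ctrl.get_state(); R=Ro.from_quat(s["eef_rot"]).as_matrix()
f=viewer.grab_frame("wrist"); T=f["extrinsics"]
print("cam in tool",(R.T@(T[:3,3]-s["tcp_pos"])).round(3),(R.T@T[:3,:3]).round(2).tolist(),f["camera_matrix"][0,0])
Q=np.concatenate([world(dict(np.load(f"pics/{n}0.npz"))).reshape(-1,3) for n in ["scene","side"]])
Q=Q[np.isfinite(Q[:,0])]
for lo,hi in [(.02,.06),(.06,.1),(.1,.15),(.15,.2),(.2,.3),(.3,.4),(.4,.55)]:
    for y0,y1 in[(-.1,.22),(.4,.7)]:
        q=Q[(Q[:,2]>lo)&(Q[:,2]<hi)&(Q[:,1]>y0)&(Q[:,1]<y1)&(Q[:,0]>.45)&(Q[:,0]<.75)]
        if len(q): print(lo,hi,y0,len(q),np.percentile(q,[0.5,99.5],axis=0)[:,:2].round(3).tolist(), "near x<.56 ymax",q[q[:,0]<.56][:,1].max(initial=-9).round(3))
plan(s,[.45,.25,.30],np.deg2rad(-11))
E
```

```text
cam in tool [ 0.073 -0.001 -0.121] [[-0.0, -0.96, -0.29], [1.0, -0.0, 0.0], [-0.0, -0.29, 0.96]] 325.5241156009324
0.02 0.06 -0.1 3163 [[0.503, -0.072], [0.747, 0.141]] near x<.56 ymax 0.219
0.02 0.06 0.4 1966 [[0.48, 0.45], [0.726, 0.662]] near x<.56 ymax 0.626
0.06 0.1 -0.1 1668 [[0.531, -0.041], [0.729, 0.077]] near x<.56 ymax 0.05
0.06 0.1 0.4 1065 [[0.508, 0.483], [0.709, 0.618]] near x<.56 ymax 0.589
0.1 0.15 -0.1 338 [[0.568, -0.014], [0.739, 0.085]] near x<.56 ymax -9.0
0.1 0.15 0.4 464 [[0.543, 0.509], [0.714, 0.609]] near x<.56 ymax 0.553
0.15 0.2 -0.1 3544 [[0.499, -0.078], [0.72, 0.113]] near x<.56 ymax 0.106
0.15 0.2 0.4 1961 [[0.474, 0.447], [0.713, 0.639]] near x<.56 ymax 0.637
0.2 0.3 -0.1 1595 [[0.549, -0.025], [0.717, 0.092]] near x<.56 ymax 0.04
0.2 0.3 0.4 1476 [[0.527, 0.501], [0.709, 0.61]] near x<.56 ymax 0.564
0.3 0.4 -0.1 2418 [[0.494, -0.07], [0.746, 0.163]] near x<.56 ymax 0.031
0.3 0.4 0.4 1757 [[0.472, 0.455], [0.666, 0.579]] near x<.56 ymax 0.552
0.4 0.55 -0.1 3848 [[0.451, -0.099], [0.729, 0.154]] near x<.56 ymax 0.027
0.4 0.55 0.4 949 [[0.45, 0.417], [0.563, 0.514]] near x<.56 ymax 0.52
shift [-0.3225, -0.1732, -0.0472] turn 2.752 R [[-0.926, 0.377], [0.377, 0.926]]
```

>>> step_arm:
  deltas:
    - [[-0.03, -0.017, 0], 0.1]
    - [[-0.07, -0.04, 0], 0.2]
    - [[-0.11, -0.06, -0.01], 0.3]
    - [[-0.15, -0.08, -0.02], 0.45]
    - [[-0.19, -0.1, -0.02], 0.6]
    - [[-0.23, -0.125, -0.03], 0.75]
    - [[-0.27, -0.145, -0.03], 0.9]
    - [[-0.3, -0.16, -0.03], 1]
    - [[-0.32, -0.17, -0.03], 1]
    - [[-0.32, -0.17, -0.03], 1]
  jaw: 1
  force: 40

```text
time_s: 1.4
tcp_pos: [0.4499, 0.2532, 0.283]
eef_rot: [0.43, 0.903, -0.0, -0.0]
contact_force: [-0.1, -0.2, 0.3]
opening: 0.0851
finger_force: 0.0
```

>>> step_arm:
  deltas:
    - [[0, 0, 0], 0.25]
    - [[0, 0, 0], 0.5]
    - [[0, 0, 0], 0.75]
    - [[0, 0, 0], 1]
    - [[0, 0, 0], 1]

```text
time_s: 2.02
tcp_pos: [0.4483, 0.2551, 0.2831]
eef_rot: [0.638, 0.77, -0.0, -0.0]
contact_force: [-0.0, 0.7, -0.8]
opening: 0.0855
finger_force: 0.0
```

>>> step_arm:
  deltas:
    - [[0, 0, 0], 0.25]
    - [[0, 0, 0], 0.5]
    - [[0, 0, 0], 0.75]
    - [[0, 0, 0], 0.75]
    - [[0, 0, 0], 0.75]
    - [[0, 0, 0], 0.75]

```text
time_s: 2.78
tcp_pos: [0.449, 0.2545, 0.2833]
eef_rot: [0.771, 0.637, -0.0, -0.0]
contact_force: [0.1, -0.2, 0.2]
opening: 0.0855
finger_force: 0.0
```

```bash
python3 - <<'E'
from h import *
from plant import ctrl,viewer
s=ctrl.get_state(); print(s["time_s"],s["tcp_pos"].round(4),s["eef_rot"].round(4),s["qpos"].round(3))
f=viewer.grab_frame("wrist"); np.savez("pics/w1.npz",**f); cv2.imwrite("pics/w1.png",f["img"][:,:,::-1])
m=orange(f["img"]); print(rect(f,m,.014),m.sum())
plan(s,[.41,-.22,.28],np.deg2rad(11))
E
```

```text
2.775 [0.449  0.2545 0.2833] [ 0.7708  0.6371 -0.     -0.    ] [0.434 0.202 1.578 0.    1.362 0.623]
((495.4085693359375, 277.1788330078125), (259.13006591796875, 77.67078399658203), 78.94921875) 14786
shift [-0.4733, 0.0509, 0.0033] turn -0.762 R [[0.188, 0.982], [0.982, -0.188]]
```

View pics/w1.png

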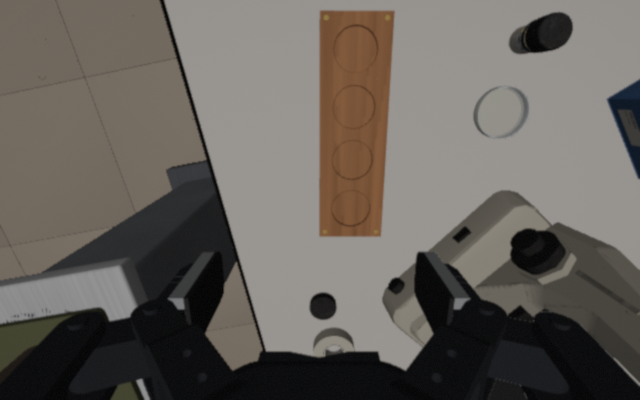

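The wrist picture shows the rack with its wells at about (355,48), (354,107), (352,160), (351,208). The microscope base lies lower right. Next I'll check the well positions and move to the tray.

```bash
python3 - <<'E'
from h import *
f=dict(np.load("pics/w1.npz"))
print(cast(f,[(355.5,48),(354,107),(352.5,160),(351,208.5)],.014).round(4))
a=np.deg2rad(78.95)
for y in (93,31,-31,-93): print(.4954+y/1000*np.cos(a),.2772+y/1000*np.sin(a))
E
```

```text
[[0.5132 0.3695 0.014 ]
 [0.5016 0.3078 0.014 ]
 [0.49   0.2468 0.014 ]
 [0.4782 0.1857 0.014 ]]
0.513224896515681 0.36847580766120486
0.5013416321718936 0.3076252692204016
0.4894583678281063 0.24677473077959838
0.4775751034843189 0.18592419233879515
```

>>> step_arm:
  deltas:
    - [[-0.03, -0.01, 0], 0]
    - [[-0.07, -0.03, 0], 0]
    - [[-0.11, -0.04, 0], 0]
    - [[-0.15, -0.05, 0], -0.1]
    - [[-0.2, -0.05, 0], -0.2]
    - [[-0.25, -0.05, 0], -0.3]
    - [[-0.29, -0.03, 0], -0.4]
    - [[-0.33, -0.01, 0], -0.5]
    - [[-0.37, 0.01, 0], -0.6]
    - [[-0.41, 0.03, 0], -0.76]
    - [[-0.43, 0.04, 0], -0.76]
    - [[-0.43, 0.04, 0], -0.76]

```text
time_s: 4.32
tcp_pos: [0.4071, -0.1763, 0.2831]
eef_rot: [0.638, 0.77, 0.0, -0.0]
contact_force: [0.4, -0.6, 0.5]
opening: 0.0856
finger_force: 0.0
```

```bash
python3 - <<'E'
from h import *
from plant import ctrl,viewer
s=ctrl.get_state(); print(s["time_s"],s["tcp_pos"].round(4),s["eef_rot"].round(4),s["qpos"].round(3))
f=viewer.grab_frame("wrist"); np.savez("pics/w2.npz",**f); cv2.imwrite("pics/w2.png",f["img"][:,:,::-1])
E
```

```text
4.325 [ 0.4071 -0.1763  0.2831] [ 6.383e-01  7.698e-01  1.000e-04 -3.000e-04] [-0.504  0.096  1.71   0.     1.336 -0.69 ]
```

View pics/w2.png

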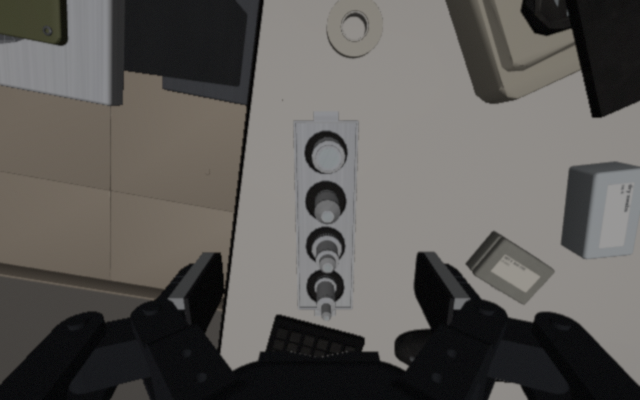

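The cups are in a vertical row at pixels (326,152), (326,202), (326,246), (325,287). All four objectives are upright, with noses at about (328,159), (327,216), (327,267), (326,316).

```bash
python3 - <<'E'
from h import *
f=dict(np.load("pics/w2.npz")); P=world(f); roi=np.zeros((400,640),bool); roi[125:330,295:360]=1
top=P[...,2]; g=f["img"].max(2)
d=((g<45)&roi).astype(np.uint8); k,l,st,c=cv2.connectedComponentsWithStats(d)
for i in range(1,k):
    if st[i,4]>100:
        ys,xs=np.nonzero(l==i); p=cast(f,np.c_[xs,ys],.013)[:,:2].astype(np.float32)
        print("cup",cv2.minEnclosingCircle(p*1000))
for n,h,w,y0 in [("stout",.058,28,-.18),("cone",.066,14,-.24),("collar",.072,20,-.3),("slim",.080,12,-.36)]:
    m=roi&(np.abs(P[...,1]-y0)<.035)&(top>h-.006)
    m=biggest(m.astype(np.uint8)); ys,xs=np.nonzero(m); c=cast(f,[(xs.mean(),ys.mean())],h)[0]
    m2=biggest((roi&(np.abs(P[...,1]-y0)<.03)&(top>.03)&(top<.056)).astype(np.uint8))>0
    print(n,m.sum(),c.round(4),top[m>0].max().round(4),"size",(np.ptp(xs),np.ptp(ys)),"barrel x mid",((P[m2][:,0].min()+P[m2][:,0].max())/2).round(4),np.median(P[m2],0).round(4))
E
```

```text
cup ((413.7673034667969, -165.7435302734375), 25.065290451049805)
cup ((425.06591796875, -225.98403930664062), 25.244369506835938)
cup ((436.0831298828125, -286.0306396484375), 25.623313903808594)
cup ((447.8905944824219, -346.7217712402344), 25.917837142944336)
cup ((444.3016052246094, -410.2580871582031), 28.336380004882812)
stout 823 [ 0.4149 -0.1625  0.058 ] 0.0613 size (np.int64(32), np.int64(31)) barrel x mid 0.4151 [ 0.4093 -0.163   0.0542]
cone 269 [ 0.4258 -0.2243  0.066 ] 0.0691 size (np.int64(18), np.int64(18)) barrel x mid 0.426 [ 0.4217 -0.2147  0.0496]
collar 204 [ 0.437  -0.2823  0.072 ] 0.075 size (np.int64(16), np.int64(15)) barrel x mid 0.4368 [ 0.4344 -0.2734  0.0439]
slim 80 [ 0.4468 -0.343   0.08  ] 0.0821 size (np.int64(9), np.int64(10)) barrel x mid 0.4472 [ 0.445  -0.3359  0.0433]
```

```bash
python3 - <<'E'
from h import *
from plant import ctrl
s=ctrl.get_state(); plan(s,[.4146,-.164,.045],np.deg2rad(10.6))
E
```

```text
shift [0.0091, 0.0102, 0.238] turn 0.005 R [[-0.186, 0.983], [0.983, 0.186]]
```

>>> step_arm:
  deltas:
    - [[0.009, 0.01, 0.02], 0]
    - [[0.009, 0.01, 0.06], 0]
    - [[0.009, 0.01, 0.1], 0]
    - [[0.009, 0.01, 0.14], 0]
    - [[0.009, 0.01, 0.18], 0]
    - [[0.009, 0.01, 0.21], 0]
    - [[0.009, 0.01, 0.23], 0]
    - [[0.009, 0.01, 0.238], 0]
    - [[0.009, 0.01, 0.238], 0]
    - [[0.009, 0.01, 0.238], 0]

```text
time_s: 5.62
tcp_pos: [0.4155, -0.1646, 0.0461]
eef_rot: [0.637, 0.771, 0.0, 0.001]
contact_force: [-0.1, 0.1, -0.2]
opening: 0.0855
finger_force: 0.0
```

>>> step_arm:
  deltas:
    - [[0, 0, 0], 0]
    - [[0, 0, 0], 0]
    - [[0, 0, 0], 0]
    - [[0, 0, 0], 0]
    - [[0, 0, 0], 0]
    - [[0, 0, 0], 0]
    - [[0, 0, 0], 0]
    - [[0, 0, 0], 0]
  jaw: 0
  force: 40

```text
time_s: 6.62
tcp_pos: [0.4151, -0.1648, 0.0458]
eef_rot: [0.637, 0.771, 0.0, 0.0]
contact_force: [-0.6, 0.8, 5.4]
opening: 0.0347
finger_force: 39.6
```

```bash
cat >> h.py <<'E'
def path(s,pts,zs=None):
    R=Ro.from_quat(s["eef_rot"]).as_matrix()
    for p in pts: print((R.T@(np.array(p)-s["tcp_pos"])).round(3).tolist())
E
python3 - <<'E'
from h import *
from plant import ctrl
s=ctrl.get_state(); plan(s,[.4778,.1858,.2],np.deg2rad(-11.05))
path(s,[(.41,-.16,.14),(.40,-.12,.19),(.39,-.075,.2),(.38,-.03,.2),(.38,.015,.2),(.39,.06,.2),(.42,.1,.2),(.45,.135,.2),(.468,.165,.2),(.4778,.1858,.2)])
E
```

```text
shift [0.3326, 0.1275, -0.1543] turn 0.763 R [[-0.188, 0.982], [0.982, 0.188]]
[0.006, -0.004, -0.094]
[0.047, -0.006, -0.144]
[0.093, -0.008, -0.154]
[0.139, -0.009, -0.154]
[0.183, -0.001, -0.154]
[0.225, 0.018, -0.154]
[0.259, 0.055, -0.154]
[0.288, 0.091, -0.154]
[0.314, 0.114, -0.154]
[0.333, 0.127, -0.154]
```

>>> step_arm:
  deltas:
    - [[0, 0, -0.04], 0]
    - [[0.006, -0.004, -0.09], 0]
    - [[0.047, -0.006, -0.14], 0]
    - [[0.093, -0.008, -0.155], 0]
    - [[0.139, -0.009, -0.155], 0.1]
    - [[0.183, -0.001, -0.155], 0.2]
    - [[0.225, 0.018, -0.155], 0.35]
    - [[0.259, 0.055, -0.155], 0.5]
    - [[0.288, 0.091, -0.155], 0.65]
    - [[0.314, 0.114, -0.155], 0.76]
    - [[0.333, 0.127, -0.155], 0.76]
    - [[0.333, 0.127, -0.155], 0.76]
  force: 60

```text
time_s: 8.12
tcp_pos: [0.4772, 0.1871, 0.2]
eef_rot: [0.77, 0.637, -0.0, -0.0]
contact_force: [-1.1, -1.1, -1.6]
opening: 0.0346
finger_force: 60.1
```

```bash
python3 - <<'E'
from h import *
from plant import ctrl,viewer
s=ctrl.get_state(); print(s["tcp_pos"].round(4), s["opening"])
plan(s,[.4778,.1858,.048],np.deg2rad(-11.05))
f=viewer.grab_frame("wrist"); cv2.imwrite("pics/w3.png",f["img"][:,:,::-1]); np.savez("pics/w3.npz",**f)
E
```

```text
[0.4772 0.1871 0.2   ] 0.03457249759281652
shift [-0.0011, 0.0009, 0.152] turn 0.009 R [[0.187, 0.982], [0.982, -0.187]]
```

View pics/w3.png

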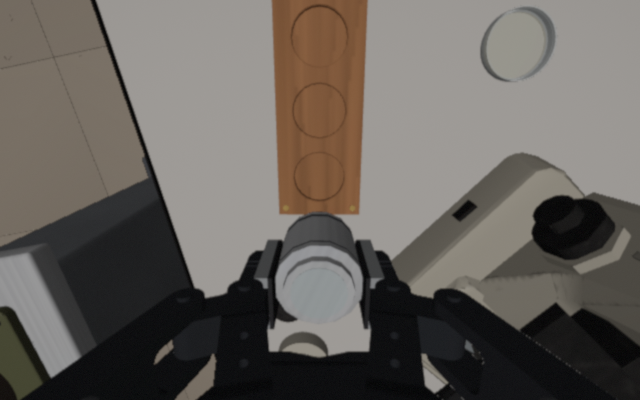

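```bash
python3 - <<'E'
from h import *
f=dict(np.load("pics/w3.npz")); print(f["extrinsics"].round(3).tolist())
print(cast(f,[(320,36),(320,110),(319,177),(320,213)],.014).round(4)); P=world(f)
print(P[177,319],P[110,320],P[36,320])
f=dict(np.load("pics/w1.npz")); P=world(f); print(P[48,355],P[208,351],f["extrinsics"].round(3).tolist())
E
```

```text
[[0.982, -0.181, -0.055, 0.491], [-0.189, -0.94, -0.283, 0.258], [-0.0, 0.288, -0.957, 0.321], [0.0, 0.0, 0.0, 1.0]]
[[0.502  0.3079 0.014 ]
 [0.4905 0.2475 0.014 ]
 [0.4778 0.1859 0.014 ]
 [0.4718 0.1493 0.014 ]]
[0.47753345 0.18467734 0.00878913] [0.49048401 0.24733846 0.0107207 ] [0.50213895 0.30842645 0.01063822]
[0.5132032  0.37005789 0.00998671] [0.4784089  0.1853333  0.01103221] [[0.982, -0.182, -0.054, 0.463], [-0.189, -0.94, -0.283, 0.326], [0.0, 0.288, -0.958, 0.405], [0.0, 0.0, 0.0, 1.0]]
```

The held stout is upright (pixel (319,292)), and the wells cast again to the same places. Lowering now.

>>> step_arm:
  deltas:
    - [[-0.001, 0.001, 0.03], 0]
    - [[-0.001, 0.001, 0.07], 0]
    - [[-0.001, 0.001, 0.1], 0]
    - [[-0.001, 0.001, 0.13], 0]
    - [[-0.001, 0.001, 0.145], 0]
    - [[-0.001, 0.001, 0.15], 0]
    - [[-0.001, 0.001, 0.152], 0]
    - [[-0.001, 0.001, 0.152], 0]
    - [[-0.001, 0.001, 0.152], 0]

```text
time_s: 9.3
tcp_pos: [0.4785, 0.1853, 0.0491]
eef_rot: [0.771, 0.637, 0.001, 0.0]
contact_force: [0.4, 0.0, -0.5]
opening: 0.0343
finger_force: 60.1
```

>>> step_arm:
  deltas:
    - [[0, 0, 0], 0]
    - [[0, 0, 0], 0]
    - [[0, 0, 0], 0]
    - [[0, 0, 0], 0]
    - [[0, 0, 0], 0]
    - [[0, 0, 0], 0]
  jaw: 1

```text
time_s: 10.05
tcp_pos: [0.4779, 0.1851, 0.0483]
eef_rot: [0.771, 0.636, -0.0, -0.0]
contact_force: [-0.4, -0.6, 0.2]
opening: 0.0853
finger_force: 0.0
```

```bash
python3 - <<'E'
from h import *
from plant import ctrl
s=ctrl.get_state(); print(s["tcp_pos"].round(4),s["contact_force"].round(1),s["opening"])
plan(s,[.4256,-.225,.2],np.deg2rad(10.6))
path(s,[(.478,.186,.11),(.47,.17,.17),(.45,.135,.2),(.42,.1,.2),(.39,.06,.2),(.38,.015,.2),(.38,-.03,.2),(.385,-.08,.2),(.395,-.13,.2),(.41,-.18,.2),(.4256,-.225,.2)])
E
```

```text
[0.4779 0.1851 0.0483] [-0.4 -0.6  0.2] 0.08526098253478653
shift [-0.4125, 0.0265, -0.1517] turn -0.752 R [[0.19, 0.982], [0.982, -0.19]]
[0.001, -0.0, -0.062]
[-0.016, -0.005, -0.122]
[-0.054, -0.018, -0.152]
[-0.095, -0.041, -0.152]
[-0.139, -0.063, -0.152]
[-0.186, -0.064, -0.152]
[-0.23, -0.055, -0.152]
[-0.278, -0.041, -0.152]
[-0.325, -0.022, -0.152]
[-0.371, 0.003, -0.152]
[-0.413, 0.026, -0.152]
```

>>> step_arm:
  deltas:
    - [[0, 0, -0.05], 0]
    - [[0, 0, -0.1], 0]
    - [[-0.03, -0.01, -0.152], 0]
    - [[-0.08, -0.035, -0.152], -0.1]
    - [[-0.13, -0.06, -0.152], -0.2]
    - [[-0.18, -0.064, -0.152], -0.3]
    - [[-0.23, -0.055, -0.152], -0.45]
    - [[-0.278, -0.041, -0.152], -0.6]
    - [[-0.325, -0.022, -0.152], -0.75]
    - [[-0.371, 0.003, -0.152], -0.752]
    - [[-0.413, 0.026, -0.152], -0.752]
    - [[-0.413, 0.026, -0.152], -0.752]

```text
time_s: 11.55
tcp_pos: [0.4266, -0.2289, 0.2004]
eef_rot: [0.64, 0.768, -0.0, 0.001]
contact_force: [-1.1, 0.8, 0.2]
opening: 0.0852
finger_force: 0.0
```

```bash
python3 - <<'E'
from h import *
from plant import ctrl,viewer
s=ctrl.get_state(); print(s["tcp_pos"].round(4))
plan(s,[.4256,-.225,.045],np.deg2rad(10.6))
f=viewer.grab_frame("side"); cv2.imwrite("pics/s4.png",cv2.resize(f["img"][120:330,230:470,::-1],None,fx=3,fy=2.8)[:600,:720]); np.savez("pics/s4.npz",**f)
E
```

```text
[ 0.4266 -0.2289  0.2004]
shift [0.0044, -0.0005, 0.1554] turn -0.007 R [[-0.18, 0.984], [0.984, 0.18]]
```

View pics/s4.png

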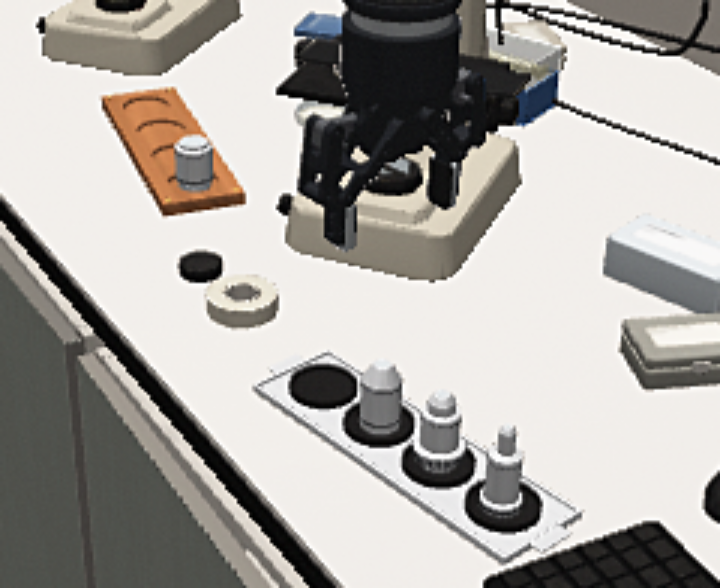

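The crop shows stout upright in the rack's right well (193,165). Cone, collar and slim still stand in their cups.

```bash
python3 - <<'E'
from h import *
from plant import ctrl
s=ctrl.get_state(); print(s["tcp_pos"].round(4))
plan(s,[.4256,-.225,.045],np.deg2rad(10.6))
E
```

```text
[ 0.4252 -0.2267  0.2   ]
shift [0.0015, 0.0007, 0.155] turn -0.005 R [[-0.181, 0.983], [0.983, 0.181]]
```

>>> step_arm:
  deltas:
    - [[0.001, 0, 0.03], 0]
    - [[0.001, 0, 0.07], 0]
    - [[0.001, 0, 0.11], 0]
    - [[0.001, 0, 0.14], 0]
    - [[0.001, 0, 0.152], 0]
    - [[0.001, 0, 0.155], 0]
    - [[0.001, 0, 0.155], 0]
    - [[0.001, 0, 0.155], 0]

```text
time_s: 12.6
tcp_pos: [0.4256, -0.2247, 0.0464]
eef_rot: [0.639, 0.769, 0.0, 0.001]
contact_force: [0.3, 0.6, -0.1]
opening: 0.0854
finger_force: 0.0
```

>>> step_arm:
  deltas:
    - [[0, 0, 0], 0]
    - [[0, 0, 0], 0]
    - [[0, 0, 0], 0]
    - [[0, 0, 0], 0]
    - [[0, 0, 0], 0]
    - [[0, 0, 0], 0]
    - [[0, 0, 0], 0]
    - [[0, 0, 0], 0]
  jaw: 0
  force: 50

```text
time_s: 13.6
tcp_pos: [0.4249, -0.2245, 0.0456]
eef_rot: [0.639, 0.769, -0.0, 0.0]
contact_force: [0.1, 0.6, 4.6]
opening: 0.0282
finger_force: 49.0
```

```bash
python3 - <<'E'
from h import *
from plant import ctrl
s=ctrl.get_state(); print(s["tcp_pos"].round(4))
plan(s,[.4897,.2468,.2],np.deg2rad(-11.05))
path(s,[(.42,-.21,.14),(.41,-.17,.2),(.395,-.12,.2),(.385,-.07,.2),(.38,-.02,.2),(.38,.03,.2),(.395,.08,.2),(.425,.13,.2),(.455,.18,.2),(.478,.22,.2),(.4897,.2468,.2)])
E
```

```text
[ 0.4249 -0.2245  0.0456]
shift [0.4513, 0.1504, -0.1545] turn 0.756 R [[-0.184, 0.983], [0.983, 0.184]]
[0.015, -0.002, -0.094]
[0.056, -0.005, -0.154]
[0.108, -0.01, -0.154]
[0.159, -0.011, -0.154]
[0.209, -0.007, -0.154]
[0.258, 0.003, -0.154]
[0.305, 0.027, -0.155]
[0.348, 0.065, -0.155]
[0.392, 0.104, -0.155]
[0.427, 0.134, -0.155]
[0.451, 0.15, -0.155]
```

>>> step_arm:
  deltas:
    - [[0, 0, -0.05], 0]
    - [[0.015, -0.002, -0.1], 0]
    - [[0.056, -0.005, -0.155], 0]
    - [[0.108, -0.01, -0.155], 0]
    - [[0.159, -0.011, -0.155], 0.1]
    - [[0.209, -0.007, -0.155], 0.2]
    - [[0.258, 0.003, -0.155], 0.35]
    - [[0.305, 0.027, -0.155], 0.5]
    - [[0.348, 0.065, -0.155], 0.65]
    - [[0.392, 0.104, -0.155], 0.756]
    - [[0.427, 0.134, -0.155], 0.756]
    - [[0.451, 0.15, -0.155], 0.756]
  force: 60

```text
time_s: 15.1
tcp_pos: [0.4903, 0.2487, 0.1995]
eef_rot: [0.771, 0.636, -0.0, -0.0]
contact_force: [0.1, -0.6, -1.5]
opening: 0.0279
finger_force: 59.3
```

>>> step_arm:
  deltas:
    - [[0, 0, 0.01], 0]
    - [[0, 0, 0.02], 0]
    - [[0, 0, 0.02], 0]

```text
time_s: 15.48
tcp_pos: [0.4875, 0.2449, 0.1787]
eef_rot: [0.772, 0.635, -0.002, -0.0]
contact_force: [-0.3, -0.2, -1.3]
opening: 0.028
finger_force: 59.3
```

```bash
python3 - <<'E'
from h import *
from plant import ctrl
s=ctrl.get_state(); print(s["tcp_pos"].round(4),s["opening"])
plan(s,[.4897,.2468,.048],np.deg2rad(-11.05))
E
```

```text
[0.4875 0.2449 0.1787] 0.027958569182349215
shift [0.0027, 0.0023, 0.1307] turn -0.002 R [[0.193, 0.981], [0.981, -0.193]]
```

>>> step_arm:
  deltas:
    - [[0.001, 0.001, 0.03], 0]
    - [[0.001, 0.001, 0.065], 0]
    - [[0.001, 0.001, 0.1], 0]
    - [[0.001, 0.001, 0.122], 0]
    - [[0.001, 0.001, 0.13], 0]
    - [[0.001, 0.001, 0.131], 0]
    - [[0.001, 0.001, 0.131], 0]
    - [[0.001, 0.001, 0.131], 0]

```text
time_s: 16.48
tcp_pos: [0.4912, 0.2475, 0.0503]
eef_rot: [0.772, 0.636, 0.001, 0.0]
contact_force: [0.1, 1.6, -0.7]
opening: 0.0283
finger_force: 59.3
```

>>> step_arm:
  deltas:
    - [[0, 0, 0], 0]
    - [[0, 0, 0], 0]
    - [[0, 0, 0], 0]
    - [[0, 0, 0], 0]
    - [[0, 0, 0], 0]
    - [[0, 0, 0], 0]
  jaw: 1

```text
time_s: 17.23
tcp_pos: [0.4905, 0.2473, 0.0493]
eef_rot: [0.772, 0.636, -0.0, -0.0]
contact_force: [-0.4, -0.9, -1.0]
opening: 0.0853
finger_force: 0.0
```

```bash
python3 - <<'E'
from h import *
from plant import ctrl
s=ctrl.get_state(); print(s["tcp_pos"].round(4),s["contact_force"].round(1),s["opening"])
plan(s,[.4367,-.284,.2],np.deg2rad(10.6))
path(s,[(.488,.24,.16),(.465,.195,.2),(.43,.15,.2),(.4,.1,.2),(.382,.05,.2),(.38,0,.2),(.38,-.055,.2),(.385,-.11,.2),(.395,-.165,.2),(.41,-.215,.2),(.427,-.26,.2),(.4367,-.284,.2)])
E
```

```text
[0.4905 0.2473 0.0493] [-0.4 -0.9 -1. ] 0.08530290729473372
shift [-0.5318, 0.0491, -0.1507] turn -0.756 R [[0.192, 0.981], [0.981, -0.192]]
[-0.008, -0.001, -0.111]
[-0.056, -0.015, -0.151]
[-0.107, -0.041, -0.151]
[-0.162, -0.061, -0.151]
[-0.214, -0.069, -0.151]
[-0.264, -0.061, -0.151]
[-0.318, -0.05, -0.151]
[-0.371, -0.035, -0.151]
[-0.423, -0.015, -0.151]
[-0.469, 0.01, -0.151]
[-0.51, 0.035, -0.151]
[-0.532, 0.049, -0.151]
```

>>> step_arm:
  deltas:
    - [[0, 0, -0.05], 0]
    - [[-0.008, -0.001, -0.105], 0]
    - [[-0.056, -0.015, -0.151], 0]
    - [[-0.107, -0.041, -0.151], -0.1]
    - [[-0.162, -0.061, -0.151], -0.2]
    - [[-0.214, -0.069, -0.151], -0.3]
    - [[-0.264, -0.061, -0.151], -0.4]
    - [[-0.318, -0.05, -0.151], -0.5]
    - [[-0.371, -0.035, -0.151], -0.65]
    - [[-0.423, -0.015, -0.151], -0.756]
    - [[-0.469, 0.01, -0.151], -0.756]
    - [[-0.51, 0.035, -0.151], -0.756]

```text
time_s: 18.73
tcp_pos: [0.4271, -0.262, 0.2004]
eef_rot: [0.639, 0.769, 0.0, 0.0]
contact_force: [0.7, 0.2, 0.4]
opening: 0.0855
finger_force: 0.0
```

>>> step_arm:
  deltas:
    - [[0.022, 0.002, 0], 0]
    - [[0.022, 0.002, 0], 0]
    - [[0.022, 0.002, 0], 0]
    - [[0.022, 0.002, 0], 0]
    - [[0.022, 0.002, 0], 0]

```text
time_s: 19.35
tcp_pos: [0.425, -0.2377, 0.2005]
eef_rot: [0.639, 0.77, -0.0, 0.0]
contact_force: [1.1, -0.7, -0.7]
opening: 0.0857
finger_force: 0.0
```

```bash
python3 - <<'E'
from h import *
from plant import ctrl,viewer
s=ctrl.get_state(); print(s["tcp_pos"].round(4))
plan(s,[.4367,-.284,.048],np.deg2rad(10.6))
f=viewer.grab_frame("side"); cv2.imwrite("pics/s5.png",cv2.resize(f["img"][120:330,230:470,::-1],None,fx=3,fy=2.8)[:600,:720])
E
```

```text
[ 0.425  -0.2377  0.2005]
shift [-0.0476, 0.0029, 0.1525] turn 0.001 R [[-0.185, 0.983], [0.983, 0.185]]
```

View pics/s5.png

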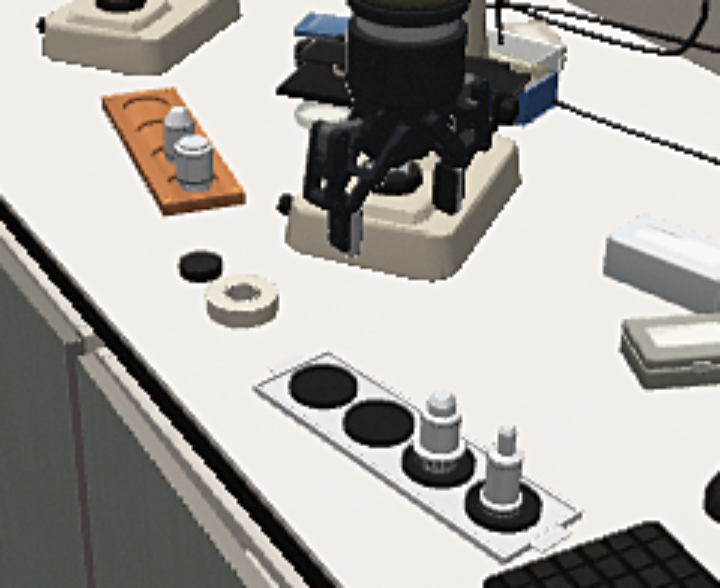

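Cone stands upright in the next well (178,135), and collar and slim are still in the tray. My small trim went the wrong way along tool x, so I'm correcting it with this descent.

>>> step_arm:
  deltas:
    - [[-0.02, 0.001, 0], 0]
    - [[-0.047, 0.003, 0], 0]
    - [[-0.047, 0.003, 0], 0]
    - [[-0.047, 0.003, 0.03], 0]
    - [[-0.047, 0.003, 0.07], 0]
    - [[-0.047, 0.003, 0.11], 0]
    - [[-0.047, 0.003, 0.135], 0]
    - [[-0.047, 0.003, 0.148], 0]
    - [[-0.047, 0.003, 0.152], 0]
    - [[-0.047, 0.003, 0.152], 0]
    - [[-0.047, 0.003, 0.152], 0]

```text
time_s: 20.78
tcp_pos: [0.4372, -0.2841, 0.0493]
eef_rot: [0.639, 0.769, 0.0, 0.001]
contact_force: [0.3, 0.3, 0.9]
opening: 0.0855
finger_force: 0.0
```

>>> step_arm:
  deltas:
    - [[0, 0, 0], 0]
    - [[0, 0, 0], 0]
    - [[0, 0, 0], 0]
    - [[0, 0, 0], 0]
    - [[0, 0, 0], 0]
    - [[0, 0, 0], 0]
    - [[0, 0, 0], 0]
    - [[0, 0, 0], 0]
  jaw: 0
  force: 50

```text
time_s: 21.78
tcp_pos: [0.4366, -0.2836, 0.0487]
eef_rot: [0.639, 0.769, -0.0, 0.0]
contact_force: [0.3, 0.2, 5.2]
opening: 0.0267
finger_force: 49.1
```

```bash
python3 - <<'E'
from h import *
from plant import ctrl
s=ctrl.get_state(); print(s["tcp_pos"].round(4))
plan(s,[.5015,.3077,.2],np.deg2rad(-11.05))
path(s,[(.425,-.24,.2),(.4,-.19,.2),(.39,-.135,.2),(.385,-.08,.2),(.38,-.025,.2),(.38,.03,.2),(.395,.08,.2),(.42,.13,.2),(.45,.18,.2),(.475,.23,.2),(.495,.28,.2),(.5015,.3077,.2)])
E
```

```text
[ 0.4366 -0.2836  0.0487]
shift [0.5693, 0.1726, -0.1515] turn 0.756 R [[-0.184, 0.983], [0.983, 0.184]]
[0.045, -0.003, -0.151]
[0.099, -0.019, -0.151]
[0.155, -0.018, -0.151]
[0.21, -0.013, -0.151]
[0.265, -0.008, -0.151]
[0.319, 0.002, -0.151]
[0.365, 0.026, -0.151]
[0.41, 0.06, -0.151]
[0.453, 0.098, -0.151]
[0.498, 0.132, -0.151]
[0.543, 0.161, -0.151]
[0.569, 0.173, -0.151]
```

>>> step_arm:
  deltas:
    - [[0, 0, -0.04], 0]
    - [[0, 0, -0.09], 0]
    - [[0, 0, -0.13], 0]
    - [[0, 0, -0.151], 0]
  force: 60

```text
time_s: 22.28
tcp_pos: [0.4372, -0.2841, 0.2014]
eef_rot: [0.639, 0.769, 0.0, 0.002]
contact_force: [-0.3, 0.5, -0.4]
opening: 0.0264
finger_force: 59.1
```

>>> step_arm:
  deltas:
    - [[0.045, -0.003, 0], 0]
    - [[0.099, -0.019, 0], 0]
    - [[0.155, -0.018, 0], 0]
    - [[0.21, -0.013, 0], 0]
    - [[0.265, -0.008, 0], 0.1]
    - [[0.319, 0.002, 0], 0.25]
    - [[0.365, 0.026, 0], 0.4]
    - [[0.41, 0.06, 0], 0.55]
    - [[0.453, 0.098, 0], 0.7]
    - [[0.498, 0.132, 0], 0.756]
    - [[0.543, 0.161, 0], 0.756]
    - [[0.569, 0.173, 0], 0.756]

```text
time_s: 23.78
tcp_pos: [0.5029, 0.3102, 0.1984]
eef_rot: [0.771, 0.636, 0.0, -0.0]
contact_force: [-0.2, -0.5, -1.0]
opening: 0.0261
finger_force: 59.2
```

>>> step_arm:
  deltas:
    - [[0, 0, 0], 0]
    - [[0, 0, 0], 0]
    - [[0, 0, 0], 0]
    - [[0, 0, 0], 0]

```text
time_s: 24.28
tcp_pos: [0.5017, 0.3065, 0.1995]
eef_rot: [0.772, 0.635, -0.0, 0.0]
contact_force: [-0.8, 0.2, -0.8]
opening: 0.0261
finger_force: 59.2
```

```bash
python3 - <<'E'
from h import *
from plant import ctrl
s=ctrl.get_state(); print(s["tcp_pos"].round(4),s["opening"])
plan(s,[.5015,.3077,.0505],np.deg2rad(-11.05))
E
```

```text
[0.5017 0.3065 0.1995] 0.026132402221468395
shift [0.0012, -0.0004, 0.149] turn -0.003 R [[0.193, 0.981], [0.981, -0.193]]
```

>>> step_arm:
  deltas:
    - [[0.001, 0, 0.03], 0]
    - [[0.001, 0, 0.07], 0]
    - [[0.001, 0, 0.105], 0]
    - [[0.001, 0, 0.13], 0]
    - [[0.001, 0, 0.144], 0]
    - [[0.001, 0, 0.149], 0]
    - [[0.001, 0, 0.149], 0]
    - [[0.001, 0, 0.149], 0]

```text
time_s: 25.28
tcp_pos: [0.5028, 0.3089, 0.0513]
eef_rot: [0.772, 0.636, 0.001, 0.0]
contact_force: [-1.5, 0.7, -1.5]
opening: 0.0266
finger_force: 59.2
```

>>> step_arm:
  deltas:
    - [[0, 0, 0], 0]
    - [[0, 0, 0], 0]
    - [[0, 0, 0], 0]
    - [[0, 0, 0], 0]
    - [[0, 0, 0], 0]
    - [[0, 0, 0], 0]
  jaw: 1

```text
time_s: 26.02
tcp_pos: [0.5021, 0.3085, 0.0503]
eef_rot: [0.772, 0.636, -0.0, -0.0]
contact_force: [-0.0, 0.5, -0.2]
opening: 0.0852
finger_force: 0.0
```

>>> step_arm:
  deltas:
    - [[0, 0, -0.05], 0]
    - [[0, 0, -0.1], 0]
    - [[0, 0, -0.15], 0]
    - [[0, 0, -0.15], 0]

```text
time_s: 26.52
tcp_pos: [0.5049, 0.31, 0.2053]
eef_rot: [0.772, 0.636, 0.005, 0.001]
contact_force: [0.3, 0.8, -1.0]
opening: 0.0855
finger_force: 0.0
```

```bash
python3 - <<'E'
from h import *
from plant import ctrl
s=ctrl.get_state(); print(s["tcp_pos"].round(4),s["opening"])
plan(s,[.4473,-.345,.2],np.deg2rad(10.6))
path(s,[(.495,.27,.2),(.465,.21,.2),(.43,.155,.2),(.4,.1,.2),(.382,.045,.2),(.38,-.01,.2),(.38,-.07,.2),(.385,-.13,.2),(.395,-.19,.2),(.41,-.245,.2),(.43,-.3,.2),(.4473,-.345,.2)])
E
```

```text
[0.5049 0.31   0.2053] 0.0855111474244626
shift [-0.6539, 0.069, 0.0016] turn -0.756 R [[0.192, 0.981], [0.981, -0.192]]
[-0.041, -0.002, 0.005]
[-0.106, -0.02, 0.004]
[-0.167, -0.044, 0.004]
[-0.226, -0.063, 0.003]
[-0.284, -0.07, 0.003]
[-0.338, -0.061, 0.003]
[-0.397, -0.05, 0.002]
[-0.455, -0.033, 0.002]
[-0.512, -0.012, 0.002]
[-0.563, 0.013, 0.002]
[-0.613, 0.043, 0.002]
[-0.654, 0.069, 0.002]
```

>>> step_arm:
  deltas:
    - [[-0.041, -0.002, 0], 0]
    - [[-0.1, -0.02, 0], 0]
    - [[-0.16, -0.042, 0], 0]
    - [[-0.22, -0.061, 0], -0.1]
    - [[-0.28, -0.068, 0], -0.2]
    - [[-0.338, -0.06, 0], -0.3]
    - [[-0.395, -0.048, 0], -0.4]
    - [[-0.453, -0.031, 0], -0.5]
    - [[-0.51, -0.01, 0], -0.6]
    - [[-0.56, 0.015, 0], -0.756]
    - [[-0.61, 0.045, 0], -0.756]
    - [[-0.651, 0.071, 0], -0.756]

```text
time_s: 28.02
tcp_pos: [0.4467, -0.346, 0.1988]
eef_rot: [0.639, 0.769, 0.0, -0.001]
contact_force: [-0.2, 0.2, 0.2]
opening: 0.0854
finger_force: 0.0
```

>>> step_arm:
  deltas:
    - [[0, 0, 0], 0]
    - [[0, 0, 0], 0]
    - [[0, 0, 0], 0]
    - [[0, 0, 0], 0]
    - [[0, 0, 0], 0]

```text
time_s: 28.65
tcp_pos: [0.4469, -0.3433, 0.2006]
eef_rot: [0.638, 0.77, 0.0, 0.0]
contact_force: [-0.2, 0.3, -0.5]
opening: 0.0854
finger_force: 0.0
```

```bash
python3 - <<'E'
from h import *
from plant import ctrl,viewer
s=ctrl.get_state(); print(s["tcp_pos"].round(4))
plan(s,[.4473,-.345,.046],np.deg2rad(10.6))
f=viewer.grab_frame("side"); cv2.imwrite("pics/s6.png",cv2.resize(f["img"][120:330,230:470,::-1],None,fx=3,fy=2.8)[:600,:720])
E
```

```text
[ 0.4469 -0.3433  0.2006]
shift [-0.0017, 0.0001, 0.1546] turn 0.002 R [[-0.185, 0.983], [0.983, 0.185]]
```

View pics/s6.png

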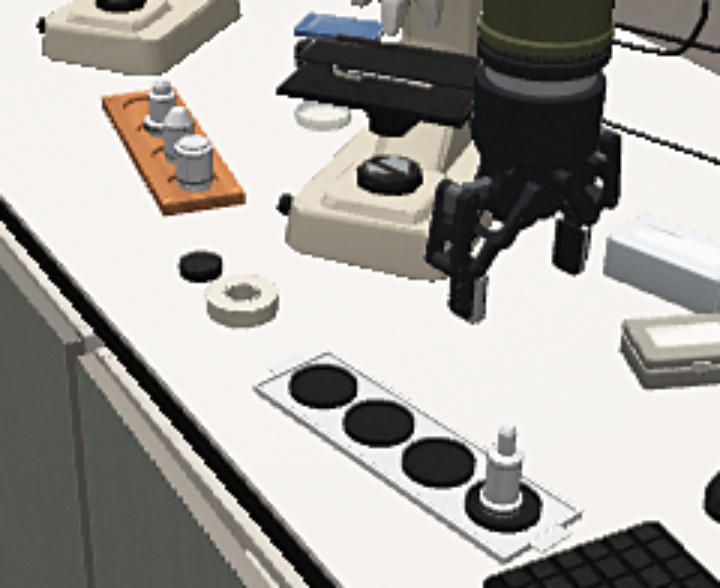

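Stout, cone and collar stand upright in their wells at (193,165), (178,135) and (160,105). Only slim (503,465) is left in the tray.

>>> step_arm:
  deltas:
    - [[-0.001, 0, 0.03], 0]
    - [[-0.001, 0, 0.07], 0]
    - [[-0.001, 0, 0.11], 0]
    - [[-0.001, 0, 0.14], 0]
    - [[-0.001, 0, 0.152], 0]
    - [[-0.001, 0, 0.154], 0]
    - [[-0.001, 0, 0.154], 0]
    - [[-0.001, 0, 0.154], 0]

```text
time_s: 29.7
tcp_pos: [0.4479, -0.3457, 0.0476]
eef_rot: [0.639, 0.769, -0.0, 0.001]
contact_force: [-0.2, -0.1, 0.4]
opening: 0.0853
finger_force: 0.0
```

>>> step_arm:
  deltas:
    - [[0, 0, 0], 0]
    - [[0, 0, 0], 0]
    - [[0, 0, 0], 0]
    - [[0, 0, 0], 0]
    - [[0, 0, 0], 0]
    - [[0, 0, 0], 0]
    - [[0, 0, 0], 0]
    - [[0, 0, 0], 0]
  jaw: 0
  force: 50

```text
time_s: 30.7
tcp_pos: [0.4471, -0.345, 0.0466]
eef_rot: [0.639, 0.769, -0.0, 0.0]
contact_force: [0.1, 0.1, 5.2]
opening: 0.0225
finger_force: 49.0
```

>>> step_arm:
  deltas:
    - [[0, 0, -0.04], 0]
    - [[0, 0, -0.09], 0]
    - [[0, 0, -0.13], 0]
    - [[0, 0, -0.154], 0]
    - [[0, 0, -0.154], 0]
    - [[0, 0, -0.154], 0]
  force: 60

```text
time_s: 31.45
tcp_pos: [0.4464, -0.3444, 0.1988]
eef_rot: [0.639, 0.769, 0.0, -0.001]
contact_force: [-0.5, 0.2, -1.2]
opening: 0.0223
finger_force: 58.8
```

```bash
python3 - <<'E'
from h import *
from plant import ctrl
s=ctrl.get_state(); print(s["tcp_pos"].round(4),s["opening"])
plan(s,[.5132,.369,.2],np.deg2rad(-11.05))
path(s,[(.425,-.29,.2),(.405,-.235,.2),(.39,-.175,.2),(.38,-.115,.2),(.38,-.055,.2),(.38,.005,.2),(.385,.065,.2),(.41,.12,.2),(.44,.175,.2),(.465,.23,.2),(.485,.28,.2),(.499,.32,.2)])
E
```

```text
[ 0.4464 -0.3444  0.1988] 0.02233640984118605
shift [0.6889, 0.1969, -0.0002] turn 0.756 R [[-0.184, 0.983], [0.983, 0.184]]
[0.057, -0.011, -0.001]
[0.115, -0.021, -0.001]
[0.177, -0.024, -0.001]
[0.238, -0.023, -0.001]
[0.297, -0.012, -0.001]
[0.356, -0.001, -0.001]
[0.414, 0.015, -0.0]
[0.463, 0.05, -0.0]
[0.512, 0.089, -0.0]
[0.561, 0.124, -0.0]
[0.607, 0.153, -0.0]
[0.643, 0.174, -0.0]
```

>>> step_arm:
  deltas:
    - [[0.05, -0.011, 0], 0]
    - [[0.107, -0.021, 0], 0]
    - [[0.165, -0.024, 0], 0]
    - [[0.222, -0.023, 0], 0]
    - [[0.28, -0.014, 0], 0.1]
    - [[0.337, -0.004, 0], 0.2]
    - [[0.395, 0.01, 0], 0.35]
    - [[0.45, 0.042, 0], 0.5]
    - [[0.5, 0.08, 0], 0.65]
    - [[0.551, 0.117, 0], 0.756]
    - [[0.6, 0.149, 0], 0.756]
    - [[0.643, 0.174, 0], 0.756]

```text
time_s: 32.95
tcp_pos: [0.4997, 0.321, 0.1977]
eef_rot: [0.772, 0.636, -0.002, -0.0]
contact_force: [-0.2, 0.0, -0.4]
opening: 0.0226
finger_force: 58.9
```

>>> step_arm:
  deltas:
    - [[0.03, 0, 0], 0]
    - [[0.051, 0.003, 0], 0]
    - [[0.051, 0.003, 0], 0]
    - [[0.051, 0.003, 0], 0]
    - [[0.051, 0.003, 0], 0]
    - [[0.051, 0.003, 0], 0]

```text
time_s: 33.7
tcp_pos: [0.5124, 0.3676, 0.2004]
eef_rot: [0.772, 0.635, -0.0, 0.0]
contact_force: [0.4, -0.9, -0.5]
opening: 0.0223
finger_force: 58.9
```

```bash
python3 - <<'E'
from h import *
from plant import ctrl
s=ctrl.get_state(); print(s["tcp_pos"].round(4),s["opening"])
plan(s,[.5132,.369,.0485],np.deg2rad(-11.05))
E
```

```text
[0.5124 0.3676 0.2004] 0.022332437612224743
shift [0.0015, 0.0005, 0.1519] turn -0.002 R [[0.193, 0.981], [0.981, -0.193]]
```

>>> step_arm:
  deltas:
    - [[0.001, 0, 0.03], 0]
    - [[0.001, 0, 0.07], 0]
    - [[0.001, 0, 0.105], 0]
    - [[0.001, 0, 0.135], 0]
    - [[0.001, 0, 0.147], 0]
    - [[0.001, 0, 0.151], 0]
    - [[0.001, 0, 0.151], 0]
    - [[0.001, 0, 0.151], 0]

```text
time_s: 34.7
tcp_pos: [0.5136, 0.37, 0.0506]
eef_rot: [0.772, 0.636, 0.001, 0.0]
contact_force: [0.3, 0.7, -0.0]
opening: 0.0223
finger_force: 58.9
```

>>> step_arm:
  deltas:
    - [[0, 0, 0], 0]
    - [[0, 0, 0], 0]
    - [[0, 0, 0], 0]
    - [[0, 0, 0], 0]
    - [[0, 0, 0], 0]
    - [[0, 0, 0], 0]
  jaw: 1

```text
time_s: 35.45
tcp_pos: [0.5127, 0.3695, 0.0492]
eef_rot: [0.772, 0.636, -0.0, -0.0]
contact_force: [-0.2, 0.1, -0.5]
opening: 0.0853
finger_force: 0.0
```

>>> step_arm:
  deltas:
    - [[0, 0, -0.05], 0]
    - [[0, 0, -0.1], 0]
    - [[0, 0, -0.15], 0]
    - [[-0.02, -0.03, -0.18], 0]
    - [[-0.03, -0.07, -0.2], 0]
    - [[-0.03, -0.07, -0.2], 0]
    - [[-0.03, -0.07, -0.2], 0]
    - [[-0.03, -0.07, -0.2], 0]

```text
time_s: 36.45
tcp_pos: [0.439, 0.3534, 0.2484]
eef_rot: [0.772, 0.636, -0.0, 0.0]
contact_force: [-0.0, 0.7, -0.3]
opening: 0.0855
finger_force: 0.0
```

```bash
python3 - <<'E'
from h import *
from plant import ctrl,viewer
s=ctrl.get_state(); print(s["time_s"],s["tcp_pos"].round(4),s["contact_force"].round(1))
f=viewer.grab_frame("wrist"); w=f["img"]; g=viewer.grab_frame("side")["img"]
a=cv2.resize(g[120:230,240:380],(700,550))
cv2.imwrite("pics/s7.png",a[:,:,::-1]); cv2.imwrite("pics/w7.png",w[:,:,::-1])
E
```

```text
36.45 [0.439  0.3534 0.2484] [-0.   0.7 -0.3]
```

View pics/s7.png

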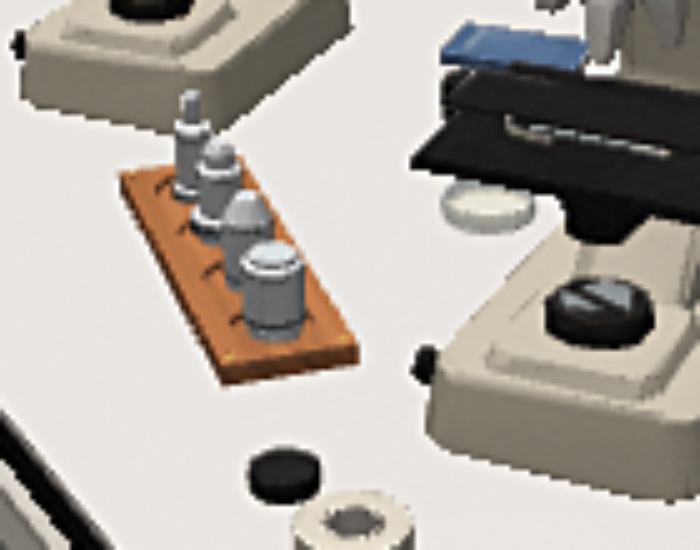

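View pics/w7.png

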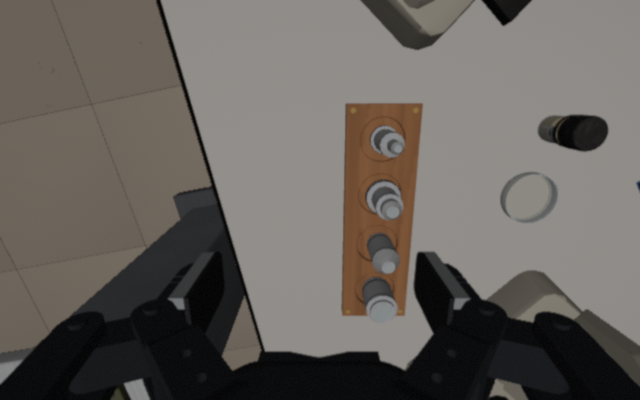

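Both views show slim, collar, cone and stout upright, each inside its own well, left to right (wrist (384,140), (384,198), (382,248), (380,300)). The arm is clear of them.

```bash
python3 -c "
from plant import hand_in
print(hand_in())"
```

```text
the job is handed in; nothing more can be done
None
```

All four objectives stand upright in the rack wells in reverse order (slim, collar, cone, stout from left to right), and the job was handed in after about 36.5 s of robot time.

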